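# Square a loaf tin into the stop for the oven

## Task

Push the long loaf tin along the bench until its long side lies flush against the rail and its end is up against the stop block, on whichever side of the stop it stands. Only push it, gently, with the fingers: do not lift, tip or knock it, and leave the square tin and everything else where they are.

Things in the scene. Friction and masses are not known exactly. Their poses are not given: they have to be found in the camera images.
- loaf_tin: THE LONG TIN: lidded dark-steel loaf tin, a closed oblong box 160 mm long (its y axis) x 90 mm wide (its x axis) x 60 mm tall (all sizes here are in mm), plus a small pull lip 6 high on the lid near one end. Too wide for most grippers. Origin: centre of its underside. Loose, 0.25 to 0.5 kg; slides with 2 to 10 N. Stands between robot and rail, either left or right of the stop, long side roughly along the rail (turned up to about 20 degrees)
- square_tin: the other lidded tin, same metal, 90 x 90 x 60 tall; stands on the other side of the stop. Origin: centre of its underside. Leave it alone
- rail: fixed straight steel rail across the bench, beyond the tins, 660 long, 35 high. Origin: at bench level on its flat front face (the face towards the robot), half-way along. x axis: level, square to the face, pointing away from the robot; y axis: along the rail to the left; so the face is the plane x = 0. May be turned a few degrees
- stop: fixed dark-steel stop block clamped near the middle of the rail and standing out from its front face towards the robot: 20 wide along the rail, 70 out from the face, 35 high, with a small black screw head on top at the rail (54 high). Origin: at bench level on the rail's face, middle of the block's width; axes parallel to the rail's. Its two side faces are at y = +10 and y = -10
- shaker: white plastic flour shaker with a steel cap, diameter 48, 85 tall; standing between the two tins, towards the robot. Origin: on its underside, centre. Leave it alone
- cutter: thin steel ring cutter, diameter 56, 40 tall; near the robot's left. Origin: on its underside, centre. Leave it alone
- scraper: dough scraper lying flat: steel blade 100 x 130 with a wooden grip, 18 tall; near the robot's right. Origin: on its underside, centre. Leave it alone
- brush: pastry brush, 200 long, lying behind the rail. Loose. Leave it alone
- mug: white mug, diameter 76, 85 tall, behind the rail. Origin: on its underside, centre. Leave it alone
- bowl: steel bowl, diameter 140, 60 tall, far on the left. Origin: on its underside, centre. Leave it alone

How it is judged:
At the end, for the whole second after the job is handed in: The long tin lies flat and still, long side against the rail's face (within 6 mm, parallel within 0.06 rad), nearer end against the stop's side face (within 6 mm), on either side of the stop; the square tin and other things within 25 mm of where they stood (x of loaf_tin in the frame of rail between -0.051 and -0.039 m and (y of loaf_tin in the frame of stop between 0.084 and 0.096 m or y of loaf_tin in the frame of stop between -0.096 and -0.084 m) and angle between the y axis of loaf_tin and the y axis of rail, either way round below 0.06 rad and height (world z) of loaf_tin below 0.004 m and angle between loaf_tin's own z axis and vertical below 0.03 rad and linear speed of loaf_tin below 0.01 m/s and distance of each of square_tin, shaker, cutter, scraper, brush, mug, bowl from where it was at the start of the episode below 0.025 m); the robot touches nothing.
It fails at once if the long tin is lifted (more than 12 mm) or tipped (more than 0.2 rad) (height (world z) of loaf_tin above 0.012 m or angle between loaf_tin's own z axis and vertical above 0.2 rad).
It fails at once if the long tin is knocked or flung (faster than 0.5 m/s) (linear speed of loaf_tin above 0.5 m/s).
It fails at once if the square tin or another bystander is moved by more than 25 mm or lifted (distance of any of square_tin, shaker, cutter, scraper, brush, mug, bowl from where it was at the start of the episode above 0.025 m).
It also fails if it takes over 48 s, if anything falls off the work surface, if the arm or the gripper's body presses on something with over 40 N, if the wrist force passes 120 N, or if a joint passes its speed limit or range.

## Robot

A 7-joint arm with a two-finger parallel gripper is mounted at the origin on the work surface. World frame = base frame: x ahead of the robot, y to its left, z up, the work surface at z = 0. Lengths are in m, angles in rad, forces in N, time in s.
With the tool pointing down it reaches from about 0.4 to 0.925 m from the base axis. Payload 4.1 kg.
Tool frame: the origin (TCP) lies midway between the tips of the shut fingers; the grasp point (between the pads) lies 19 mm behind it; z points along the fingers, y is the direction in which the jaws open and shut (so a half turn about z gives the same grasp; the last joint's range is limited). The gripper opens to 85 mm and grips with 20 to 120 N. Pads are 22 mm wide; open, the fingers measure 114 mm over their backs; the gripper's body (76 mm by 85 mm) begins 54 mm behind the grasp point. The pads swing forward as they close: fully open they stand 13 mm farther back than shut.
Start: joints at [1.175, 0.398, 0.045, 1.537, -0.019, 1.207, -0.051], TCP at [0.19, -0.622, 0.231] pointing down, gripper open.
Joint ranges: [-2.82, 2.82], [-0.49, 2.23], [-1.37, 1.46], [0, 2.46], [-1.36, 4.5], [0.23, 2], [-2.94, 2.94]. Speed limits (rad/s): [2.57, 2.57, 3.14, 3.14, 3.14, 3.14, 3.14].

## Interface

Orientations are given as a unit quaternion [x, y, z, w].
In Python, from workcell import manip gives the robot as it stands.
- The arm moves only by the tool send_rows, never from a script. Its argument "targets" is a list of rows, each a list of 5 numbers: the shift along the tool's x, y, z in mm, then the turn about the tool's z in degrees, then the finger opening in mm, from 0 to 85.4. A call has 1 to 5 rows; each row is the pose to reach, as a shift and turn from the pose measured when the call began, along the tool's axes at that moment; what a row does not reach only later rows make up. A row lasts 1/8 s, in which the tool goes at most 62.5 mm and 10.7 degrees, less where a joint would pass 70% of its speed; a pose out of reach is approached as far as the arm can. A call with a gripper value outside its range is refused whole. The fingers move at their own pace and stop on an object; "squeeze" is the grip in N (left out, the last holds). Time passes only in rows, so rows that repeat a pose let the fingers close. It gives the time, the measured TCP pose, the force and the opening at its end, in the units of the state.
- manip.sense(): the state, without advancing time (a new reading comes with each control period).
- manip.get_image(name): name is "scene" or "top"; returns a dict with "img" (480x640x3 uint8, red, green, blue), "vertical_fov" (degrees; the focal length in pixels is half the picture's height over the tangent of half this angle, whatever the lens; pixels are square), "cx", "cy" (the principal point, pixels), "k1" (the pictures are not rectified: a ray, as slopes to the right and down, at radius r is drawn at 1 + k1 r^2 times it, then the intrinsics apply), "R" (3x3) and "t" (3): a world point X has camera coordinates R X + t. Camera axes: x right, y down, z forward; pixel columns grow to the right and rows downward; lengths in m; the calibration is good to about 2 mm. A picture is of the moment at which its call begins. There is no depth.
- manip.sign_off(): hands the job in, once; it reports no verdict.
The state is a dict: "time_s": time; "joint_pos": joint angles; "joint_vel": joint speeds; "effort": joint torques, N m; "tcp_pos": TCP position; "orientation": TCP orientation; "ft_force": force on the tool from outside, world axes, zero at the start; "wrist_torque": the same for the moment, N m; "width": finger opening in m.
Only numpy, scipy, OpenCV 4.12 (cv2) and the standard library are available. Lean on these libraries where they do the work, as an engineer would, in place of code of your own. Each camera call takes 0.05 s, during which the arm holds its last target. There are 200 camera calls.

## Working session

There is one attempt and no reset: what is moved stays moved. The work goes in short steps, Python scripts to look and compute and a tool call to move; the robot and the scene stay as the last step left them, time stands still between calls to the robot, and variables do not carry over. Pictures are saved under pics/ and viewed, about 8 in all and at most 12, crops included, and the job is handed in when it is done.

Besides the shell and the picture viewer there is one more tool, called after "Request:" by a JSON object that holds its "fn" and its "kwargs", one argument or row to a line. send_rows: Moves the arm, as the interface text tells. Its arguments: {"type":"object","properties":{"targets":{"type":"array"},"squeeze":{"type":"number"}},"required":["targets"]}

```bash
mkdir -p pics; cat > h.py <<'E'
import numpy as np, cv2
from workcell import manip
def K(d):
    f=240/np.tan(np.radians(d["vertical_fov"])/2); return np.array([[f,0,d["cx"]],[0,f,d["cy"]],[0,0,1.]])
def dist(d): return np.array([d["k1"],0,0,0,0.])
def ray(d,uv,z):
    "pixels -> world points on plane height z"
    R=np.array(d["R"]);t=np.array(d["t"])
    p=cv2.undistortPoints(np.array(uv,float).reshape(-1,1,2),K(d),dist(d)).reshape(-1,2)
    v=np.c_[p,np.ones(len(p))]@R; c=-R.T@t
    return c+v*((z-c[2])/v[:,2])[:,None]
def proj(d,X):
    return cv2.projectPoints(np.array(X,float).reshape(-1,1,3),cv2.Rodrigues(np.array(d["R"]))[0],np.array(d["t"],float),K(d),dist(d))[0].reshape(-1,2)
def snap(n,f):
    d=manip.get_image(n); cv2.imwrite("pics/"+f,d["img"][:,:,::-1]); return d
E
python3 - <<'E'
from h import *
np.set_printoptions(precision=3,suppress=True)
for n in("top","scene"):
    d=snap(n,n+"0.png"); print(n,d["k1"],-np.array(d["R"]).T@d["t"],d["R"])
s=manip.sense(); print({k:s[k] for k in("time_s","tcp_pos","orientation","ft_force","width")})
E
```

```text
top -0.1362707800662997 [0.29  0.03  1.641] [[-0.01  -1.     0.   ]
 [-0.984  0.01  -0.179]
 [ 0.179 -0.002 -0.984]]
scene -0.01115621260548518 [0.951 0.724 0.918] [[-0.89   0.455 -0.005]
 [ 0.344  0.666 -0.662]
 [-0.298 -0.591 -0.75 ]]
{'time_s': 0.1, 'tcp_pos': array([ 0.19 , -0.621,  0.23 ]), 'orientation': array([ 0.989,  0.148, -0.   , -0.001]), 'ft_force': array([-0.354,  0.165, -0.783]), 'width': 0.08568800269747459}
```

View pics/top0.png

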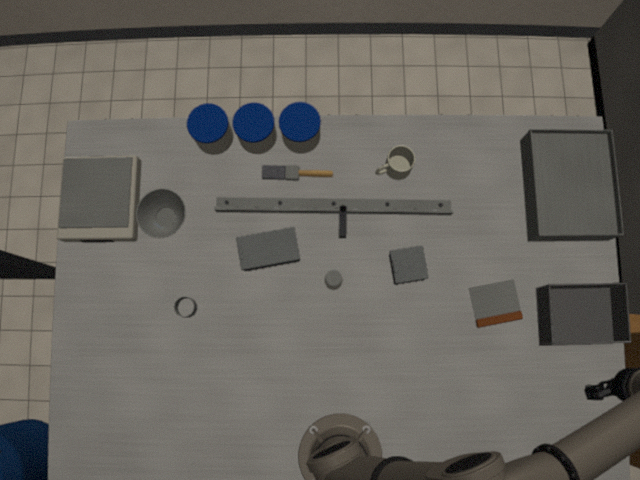

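View pics/scene0.png

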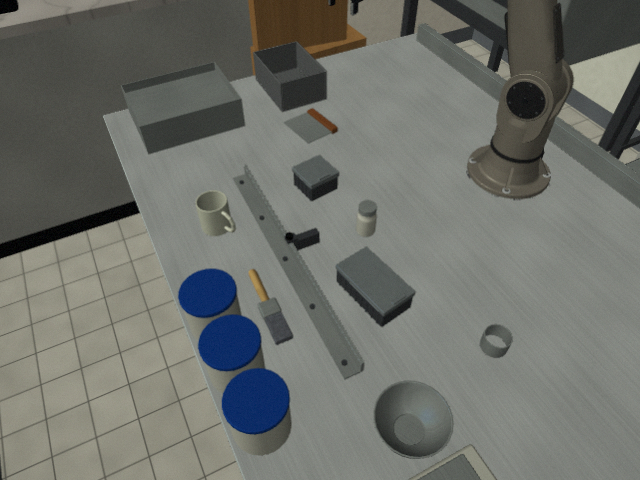

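Top view: the loaf tin is left of the stop, with its top at about (268,248). The stop is at (343,222), the rail runs (216,205)-(452,207), the square tin is at (408,265) and the shaker at (334,280). I'll enlarge both views to read the edges.

```bash
python3 - <<'E'
import cv2
a=cv2.imread("pics/top0.png")[185:300,205:365]; b=cv2.imread("pics/scene0.png")[155:385,225:425]
cv2.imwrite("pics/t1.png",cv2.convertScaleAbs(cv2.resize(a,None,fx=5,fy=5,interpolation=cv2.INTER_CUBIC),alpha=1.5))
cv2.imwrite("pics/s1.png",cv2.convertScaleAbs(cv2.resize(b,None,fx=2.6,fy=2.6,interpolation=cv2.INTER_CUBIC),alpha=1.5))
E
```

```text
(no output)
```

View pics/t1.png

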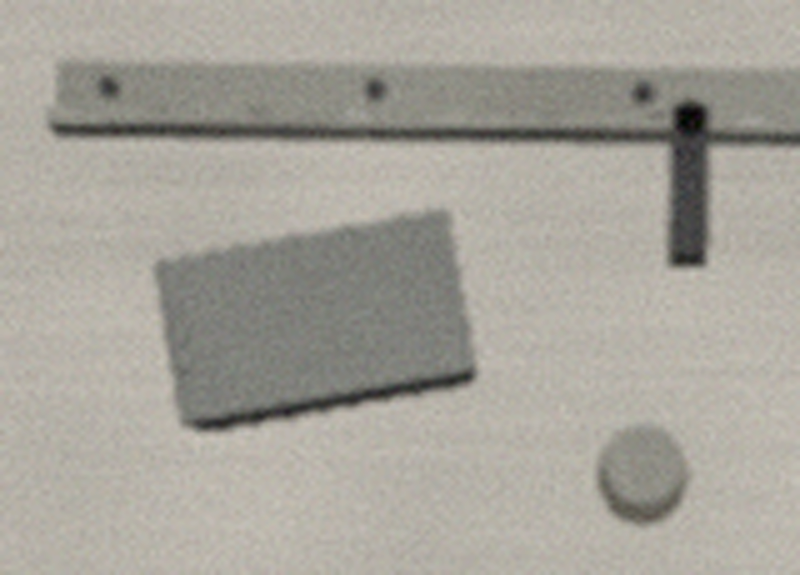

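View pics/s1.png

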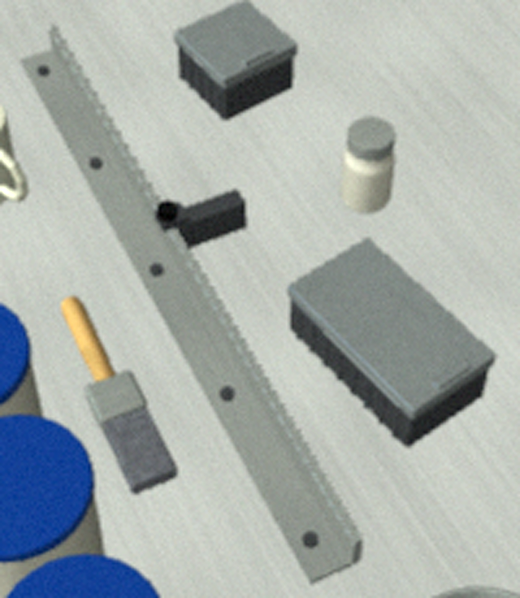

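Loaf top corners in the 5x crop are (155,262), (448,212), (474,374) and (187,424). The rail's front top edge runs from (52,126) to (800,137). The stop's top spans x 670–706, with its front edge at y≈262.

```bash
cat >> h.py <<'E'
def crop5(p): return np.array(p,float)/5+[205,185]
E
python3 - <<'E'
from h import *
np.set_printoptions(precision=4,suppress=True)
d=manip.get_image("top")
L=ray(d,crop5([(155,262),(448,212),(474,374),(187,424)]),.06); print("loaf",L,L.mean(0))
print("edges",np.linalg.norm(L-np.roll(L,-1,0),axis=1))
e=L[0]-L[1]+L[3]-L[2]; print("y-axis deg from world y",np.degrees(np.arctan2(-e[0],e[1])))
r=ray(d,[crop5((52,126)),crop5((400,131)),crop5((798,137))],.035); print("rail",r)
print("stop top corners",ray(d,crop5([(670,262),(706,262),(673,140),(708,140)]),.035))
print("shaker",ray(d,crop5([(643,464)]),.085))
# rail edge by gradient: darkest dark line row for each column
g=cv2.cvtColor(d["img"],cv2.COLOR_RGB2GRAY).astype(float)
cols=[c for c in list(range(220,335))+list(range(352,448))]
pts=[]
for c in cols:
    s=cv2.GaussianBlur(g[195:225,c-1:c+2].mean(1).reshape(-1,1),(1,1),0).ravel(); k=s.argmin()
    # upper half-crossing between flange-top brightness and dark line
    k0=max(k-3,0); m=(s[k]+s[k0:k].max())/2; j=k
    while s[j]<m: j-=1
    pts.append((c,195+j+(s[j]-m)/(s[j]-s[j+1])))
P=ray(d,pts,.035); q=np.polyfit(P[:,1],P[:,0],1); print("rail x = %.4f*y+%.4f"%tuple(q),"res",np.std(P[:,0]-np.polyval(q,P[:,1])),P[0],P[-1],"deg",np.degrees(np.arctan(-q[0])))
E
```

```text
loaf [[0.5793 0.2728 0.06  ]
 [0.6049 0.1155 0.06  ]
 [0.5171 0.1017 0.06  ]
 [0.4917 0.2543 0.06  ]] [0.5482 0.1861 0.06  ]
edges [0.1594 0.0889 0.1547 0.0895]
y-axis deg from world y 9.352107058128384
rail [[ 0.6605  0.3351  0.035 ]
 [ 0.6554  0.1431  0.035 ]
 [ 0.6498 -0.0747  0.035 ]]
stop top corners [[ 0.581  -0.0037  0.035 ]
 [ 0.5808 -0.0233  0.035 ]
 [ 0.6488 -0.0063  0.035 ]
 [ 0.6486 -0.0254  0.035 ]]
shaker [[0.4653 0.0128 0.085 ]]
rail x = 0.0235*y+0.6559 res 0.003028505934556253 [0.6627 0.3224 0.035 ] [ 0.648  -0.3019  0.035 ] deg -1.3438355483375068
```

The loaf tin is at (0.548, 0.186) with yaw +9.4°. The rail yaw is about -1.4°, and the target centre is about (0.609, 0.075). My plan is to push with two open fingers towards the rail, which squares the tin, then push its left end along to the stop.

```bash
cat >> h.py <<'E'
from scipy.spatial.transform import Rotation as Ro
def go(*targets):
    "world x,y,z (m), yaw of tool x (deg) -> row in tool axes"
    s=manip.sense(); R=Ro.from_quat(s["orientation"]).as_matrix(); p=np.array(s["tcp_pos"])
    y0=np.degrees(np.arctan2(R[1,0],R[0,0]))
    print("t %.2f"%s["time_s"],"tcp",np.round(p,4),"yaw %.2f"%y0,"F",np.round(s["ft_force"],1),"zax",np.round(R[:,2],3),"w %.3f"%s["width"])
    for x in targets: print(x,np.round(R.T@(np.array(x[:3])-p)*1000,1),"turn %.1f"%(y0-x[3]))
E
python3 -c "
from h import *
go((.47,-.3,.23,-1.4),(.44,.185,.2,-1.4))"
```

```text
t 0.15 tcp [ 0.19   -0.6211  0.2305] yaw 17.01 F [ 0.2 -0.1  0.5] zax [-0.001  0.001 -1.   ] w 0.085
(0.47, -0.3, 0.23, -1.4) [ 361.7 -225.2    0.8] turn 18.4
(0.44, 0.185, 0.2, -1.4) [ 474.9 -697.7   31.5] turn 18.4
```

Request:
{"fn": "send_rows", "kwargs": {
  "targets": [
    [45, -28, 0, 3, 85],
    [90, -56, 0, 6, 85],
    [135, -84, 0, 9, 85],
    [180, -112, 0, 12, 85],
    [225, -140, 0, 15, 85]
  ]
}}

```text
time_s: 0.78
tcp_pos: [0.365, -0.4199, 0.2305]
orientation: [1.0, 0.017, -0.0, -0.001]
ft_force: [0.4, 0.1, -0.1]
width: 0.0853
```

```bash
python3 -c "
from h import *
go((.47,-.3,.23,-1.4),(.44,.185,.2,-1.4))"
```

```text
t 0.78 tcp [ 0.365  -0.4199  0.2305] yaw 1.91 F [ 0.4  0.1 -0.1] zax [-0.001  0.001 -1.   ] w 0.085
(0.47, -0.3, 0.23, -1.4) [ 108.9 -116.3    0.6] turn 3.3
(0.44, 0.185, 0.2, -1.4) [  95.1 -602.    31.4] turn 3.3
```

Request:
{"fn": "send_rows", "kwargs": {
  "targets": [
    [40, -40, 0, 3.3, 85],
    [75, -80, 0, 3.3, 85],
    [90, -130, 0, 3.3, 85],
    [95, -180, 0, 3.3, 85],
    [95, -235, 0, 3.3, 85]
  ]
}}

```text
time_s: 1.4
tcp_pos: [0.4523, -0.1801, 0.2306]
orientation: [1.0, -0.012, -0.0, -0.001]
ft_force: [-0.1, -0.2, 0.5]
width: 0.0853
```

Request:
{"fn": "send_rows", "kwargs": {
  "targets": [
    [0, -55, 0, 0, 85],
    [0, -110, 0, 0, 85],
    [-5, -165, 0, 0, 85],
    [-10, -220, 0, 0, 85],
    [-10, -275, 0, 0, 85]
  ]
}}

```text
time_s: 2.02
tcp_pos: [0.4484, 0.0965, 0.2311]
orientation: [1.0, -0.012, -0.0, -0.001]
ft_force: [0.8, 0.9, 0.3]
width: 0.085
```

```bash
python3 -c "
from h import *
go((.445,.185,.1,-1.4),(.445,.185,.015,-1.4))"
```

```text
t 2.02 tcp [0.4484 0.0965 0.2311] yaw -1.41 F [0.8 0.9 0.3] zax [-0.     0.001 -1.   ] w 0.085
(0.445, 0.185, 0.1, -1.4) [ -5.5 -88.2 131.2] turn -0.0
(0.445, 0.185, 0.015, -1.4) [ -5.5 -88.2 216.2] turn -0.0
```

Request:
{"fn": "send_rows", "kwargs": {
  "targets": [
    [-8, -45, 30, 0, 85],
    [-8, -88, 80, 0, 85],
    [-8, -88, 130, 0, 85],
    [-8, -88, 175, 0, 85],
    [-8, -88, 190, 0, 85]
  ]
}}

```text
time_s: 2.65
tcp_pos: [0.4403, 0.184, 0.0387]
orientation: [1.0, -0.012, -0.003, 0.0]
ft_force: [-0.3, -0.0, -0.6]
width: 0.0849
```

Request:
{"fn": "send_rows", "kwargs": {
  "targets": [
    [0, 0, 12, 0, 85],
    [0, 0, 22, 0, 85],
    [10, 0, 25, 0, 85],
    [18, 0, 25, 0, 85],
    [25, 0, 25, 0, 85]
  ]
}}

```text
time_s: 3.28
tcp_pos: [0.4668, 0.1835, 0.0143]
orientation: [1.0, -0.012, -0.002, 0.0]
ft_force: [0.8, -0.5, -0.7]
width: 0.0851
```

```bash
python3 -c "
from h import *
d=snap('scene','s2.png');cv2.imwrite('pics/s2c.png',d['img'][140:400,220:520,::-1].repeat(2,0).repeat(2,1))
go((.56,.185,.015,-1.4))"
```

```text
t 3.33 tcp [0.4677 0.1835 0.0143] yaw -1.44 F [0.7 0.1 0.3] zax [-0.003  0.    -1.   ] w 0.085
(0.56, 0.185, 0.015, -1.4) [92.3 -3.8 -1. ] turn -0.0
```

View pics/s2c.png

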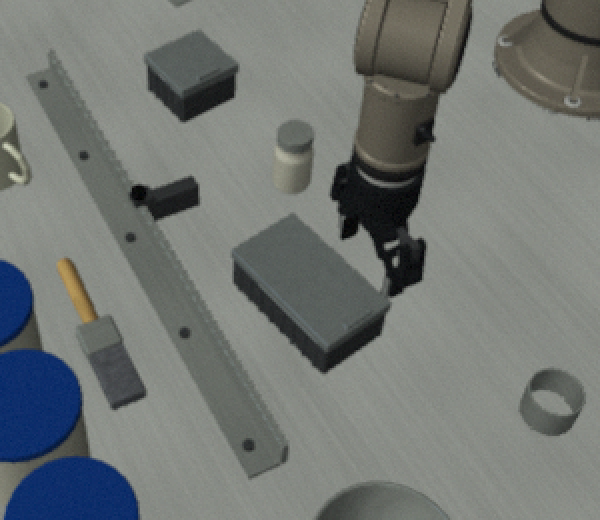

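The left finger is about to touch the tin's near-left end (crop ≈(388,290)). Shaker and square tin are clear. I'll push slowly towards the rail.

Request:
{"fn": "send_rows", "kwargs": {
  "targets": [
    [7, 0, 0, 0, 85],
    [14, 0, 0, 0, 85],
    [21, 0, 0, 0, 85],
    [28, 0, 0, 0, 85],
    [35, 0, 0, 0, 85]
  ]
}}

```text
time_s: 3.95
tcp_pos: [0.5026, 0.1832, 0.0141]
orientation: [1.0, -0.012, -0.002, -0.0]
ft_force: [-2.2, 1.5, 0.3]
width: 0.0848
```

Request:
{"fn": "send_rows", "kwargs": {
  "targets": [
    [7, 0, 0, 0, 85],
    [14, 0, 0, 0, 85],
    [21, 0, 0, 0, 85],
    [27, 0, 0, 0, 85],
    [33, 0, 0, 0, 85]
  ]
}}

```text
time_s: 4.58
tcp_pos: [0.5348, 0.1815, 0.0139]
orientation: [1.0, -0.013, -0.003, 0.001]
ft_force: [-6.7, 1.7, 5.6]
width: 0.0852
```

```bash
python3 -c "
from h import *
d=snap('top','t3.png')
cv2.imwrite('pics/t3c.png',cv2.convertScaleAbs(cv2.resize(d['img'][185:300,205:365,::-1],None,fx=5,fy=5,interpolation=cv2.INTER_CUBIC),alpha=1.5))
go((.56,.185,.015,-1.4))"
```

```text
t 4.62 tcp [0.5363 0.1815 0.0139] yaw -1.47 F [-0.5  0.8 -0.2] zax [-0.004 -0.    -1.   ] w 0.085
(0.56, 0.185, 0.015, -1.4) [23.6 -4.2 -1.2] turn -0.1
```

View pics/t3c.png

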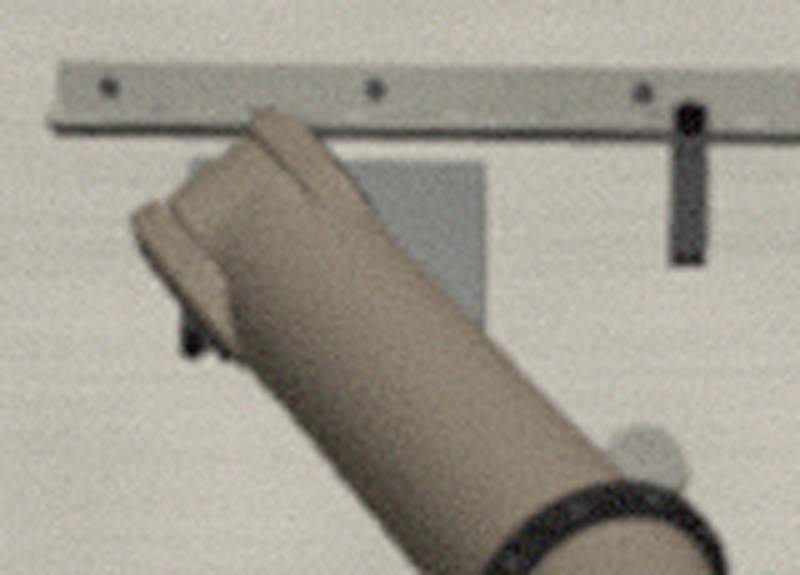

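The tin is now square to the rail. Its far edge is at crop y≈161, about 23 mm from the rail. I'll continue and watch the force.

Request:
{"fn": "send_rows", "kwargs": {
  "targets": [
    [5, -1, 0, 0, 85],
    [10, -2, 0, 0, 85],
    [14, -3, 0, 0, 85],
    [17, -3, 0, 0, 85],
    [20, -3, 0, 0, 85]
  ]
}}

```text
time_s: 5.25
tcp_pos: [0.5562, 0.1828, 0.0136]
orientation: [1.0, -0.013, -0.003, 0.001]
ft_force: [-3.6, -0.2, 2.2]
width: 0.0853
```

Request:
{"fn": "send_rows", "kwargs": {
  "targets": [
    [1, 0, 0, 0, 85],
    [2, 0, 0, 0, 85],
    [3, 0, 0, 0, 85]
  ]
}}

```text
time_s: 5.62
tcp_pos: [0.557, 0.1827, 0.0134]
orientation: [1.0, -0.013, -0.005, 0.002]
ft_force: [-10.5, -0.8, 8.5]
width: 0.0849
```

Request:
{"fn": "send_rows", "kwargs": {
  "targets": [
    [2, 0, 0, 0, 85],
    [4, 0, 0, 0, 85],
    [4, 0, 0, 0, 85]
  ]
}}

```text
time_s: 6.0
tcp_pos: [0.5567, 0.1826, 0.0133]
orientation: [1.0, -0.013, -0.009, 0.003]
ft_force: [-13.9, -1.0, 11.6]
width: 0.0852
```

Blocked at the rail at about 14 N. Next I back off, raise, and move to the left end, closing the fingers on the way.

Request:
{"fn": "send_rows", "kwargs": {
  "targets": [
    [-10, 0, 0, 0, 85],
    [-25, 0, -10, 0, 85],
    [-30, 0, -50, 0, 85],
    [-30, 0, -90, 0, 60],
    [-30, 0, -120, 0, 30]
  ]
}}

```text
time_s: 6.62
tcp_pos: [0.5297, 0.1842, 0.1364]
orientation: [1.0, -0.013, -0.007, 0.003]
ft_force: [1.0, 0.5, -0.3]
width: 0.051
```

Request:
{"fn": "send_rows", "kwargs": {
  "targets": [
    [0, -40, 0, 0, 0],
    [0, -80, 0, 0, 0],
    [20, -120, 0, 0, 0],
    [50, -140, 0, 0, 0],
    [75, -145, 0, 0, 0]
  ]
}}

```text
time_s: 7.25
tcp_pos: [0.6092, 0.3297, 0.1356]
orientation: [1.0, -0.012, -0.006, 0.002]
ft_force: [-0.2, -0.2, 0.1]
width: -0.0001
```

```bash
python3 -c "
from h import *
d=snap('scene','s4.png');cv2.imwrite('pics/s4c.png',d['img'][150:450,225:525,::-1].repeat(2,0).repeat(2,1))
go((.61,.31,.02,-1.4))"
```

```text
t 7.30 tcp [0.6131 0.3283 0.1353] yaw -1.55 F [ 4.1 -0.6 -0.7] zax [-0.008 -0.003 -1.   ] w 0.000
(0.61, 0.31, 0.02, -1.4) [ -1.7  18.1 115.3] turn -0.1
```

View pics/s4c.png

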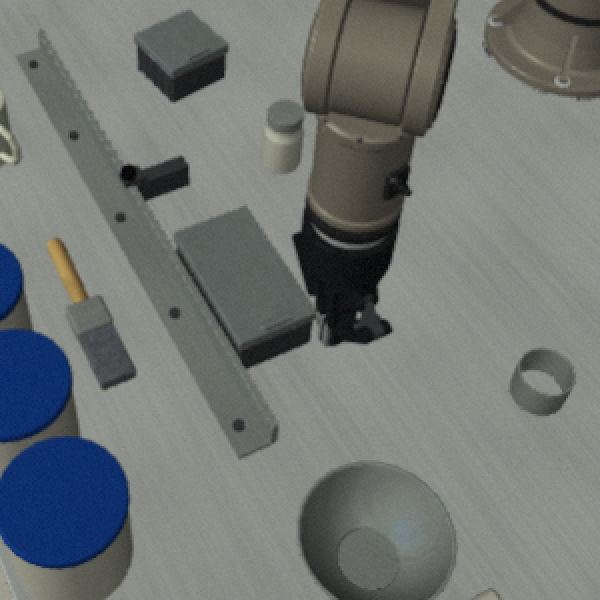

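The tin lies along the rail. Its lid corners in the 2x crop are (245,346), (313,309), (246,208) and (176,238).

```bash
python3 -c "
from h import *
np.set_printoptions(precision=4,suppress=True)
d=manip.get_image('scene')
L=ray(d,np.array([(245,346),(313,309),(246,208),(176,238)])/2+[225,150],.06);print(L,L.mean(0))
go((.608,.31,.022,-1.4))"
```

```text
[[0.6558 0.2617 0.06  ]
 [0.5721 0.2547 0.06  ]
 [0.5668 0.1048 0.06  ]
 [0.6553 0.1072 0.06  ]] [0.6125 0.1821 0.06  ]
t 7.35 tcp [0.6113 0.3271 0.135 ] yaw -1.61 F [-0.3 -0.7  0.6] zax [-0.01  -0.004 -1.   ] w 0.000
(0.608, 0.31, 0.022, -1.4) [ -1.7  16.7 113.1] turn -0.2
```

Request:
{"fn": "send_rows", "kwargs": {
  "targets": [
    [-2, 8, 40, 0, 0],
    [-2, 8, 80, 0, 0],
    [-2, 8, 105, 0, 0],
    [-2, 10, 113, 0, 0],
    [-2, 14, 113, 0, 0]
  ]
}}

```text
time_s: 7.98
tcp_pos: [0.6075, 0.3126, 0.0226]
orientation: [1.0, -0.014, -0.005, 0.002]
ft_force: [-0.3, 0.0, 0.3]
width: 0.0
```

Request:
{"fn": "send_rows", "kwargs": {
  "targets": [
    [0, 8, 0, 0, 0],
    [0, 16, 0, 0, 0],
    [0, 23, 0, 0, 0],
    [0, 30, 0, 0, 0],
    [0, 37, 0, 0, 0]
  ]
}}

```text
time_s: 8.6
tcp_pos: [0.6066, 0.2767, 0.0233]
orientation: [1.0, -0.014, -0.004, 0.001]
ft_force: [0.6, 3.8, 1.6]
width: 0.0002
```

Request:
{"fn": "send_rows", "kwargs": {
  "targets": [
    [0, 7, 0, 0, 0],
    [0, 14, 0, 0, 0],
    [0, 21, 0, 0, 0],
    [0, 28, 0, 0, 0],
    [0, 35, 0, 0, 0]
  ]
}}

```text
time_s: 9.22
tcp_pos: [0.606, 0.2427, 0.024]
orientation: [1.0, -0.013, -0.004, -0.0]
ft_force: [0.2, 6.3, 4.2]
width: -0.0005
```

```bash
python3 -c "
from h import *
d=snap('scene','s5.png');cv2.imwrite('pics/s5c.png',d['img'][150:400,225:475,::-1].repeat(2,0).repeat(2,1))
go((.606,.17,.022,-1.4))"
```

```text
t 9.28 tcp [0.6061 0.2411 0.0239] yaw -1.62 F [-1.   3.9  4.1] zax [-0.008 -0.001 -1.   ] w 0.000
(0.606, 0.17, 0.022, -1.4) [ 1.9 71.1  1.9] turn -0.2
```

View pics/s5c.png

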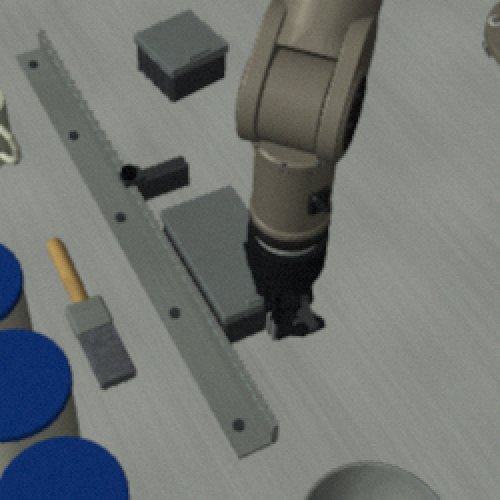

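The tin is sliding along the rail and staying parallel at about 4–6 N. The stop is ahead at crop (165,175). Continuing.

Request:
{"fn": "send_rows", "kwargs": {
  "targets": [
    [0, 7, 0, 0, 0],
    [0, 14, 0, 0, 0],
    [0, 21, 0, 0, 0],
    [0, 28, 0, 0, 0],
    [0, 35, 0, 0, 0]
  ]
}}

```text
time_s: 9.9
tcp_pos: [0.6051, 0.2059, 0.024]
orientation: [1.0, -0.014, -0.004, 0.0]
ft_force: [-0.2, 4.6, 2.5]
width: 0.0001
```

Request:
{"fn": "send_rows", "kwargs": {
  "targets": [
    [0, 6, 0, 0, 0],
    [0, 12, 0, 0, 0],
    [0, 17, 0, 0, 0],
    [0, 21, 0, 0, 0],
    [0, 24, 0, 0, 0]
  ]
}}

```text
time_s: 10.52
tcp_pos: [0.6044, 0.1817, 0.024]
orientation: [1.0, -0.014, -0.004, 0.0]
ft_force: [0.1, 5.3, 3.8]
width: 0.0001
```

Request:
{"fn": "send_rows", "kwargs": {
  "targets": [
    [0, 2, 0, 0, 0],
    [0, 4, 0, 0, 0],
    [0, 6, 0, 0, 0]
  ]
}}

```text
time_s: 10.9
tcp_pos: [0.6042, 0.1757, 0.024]
orientation: [1.0, -0.014, -0.004, 0.0]
ft_force: [0.6, 5.3, 3.5]
width: -0.0
```

Request:
{"fn": "send_rows", "kwargs": {
  "targets": [
    [0, 1.5, 0, 0, 0],
    [0, 3, 0, 0, 0],
    [0, 4.5, 0, 0, 0],
    [0, 6, 0, 0, 0]
  ]
}}

```text
time_s: 11.4
tcp_pos: [0.6043, 0.1739, 0.0249]
orientation: [1.0, -0.013, -0.003, -0.003]
ft_force: [-0.4, 11.2, 5.0]
width: 0.0001
```

Request:
{"fn": "send_rows", "kwargs": {
  "targets": [
    [0, 1.5, 0, 0, 0],
    [0, 3, 0, 0, 0],
    [0, 3, 0, 0, 0]
  ]
}}

```text
time_s: 11.78
tcp_pos: [0.6043, 0.1736, 0.0254]
orientation: [1.0, -0.012, -0.002, -0.004]
ft_force: [-1.0, 8.5, 2.7]
width: 0.0
```

Request:
{"fn": "send_rows", "kwargs": {
  "targets": [
    [0, 2, 0, 0, 0],
    [0, 4, 0, 0, 0],
    [0, 6, 0, 0, 0],
    [0, 6, 0, 0, 0]
  ]
}}

```text
time_s: 12.28
tcp_pos: [0.6044, 0.172, 0.0264]
orientation: [1.0, -0.011, -0.001, -0.007]
ft_force: [-0.1, 10.8, 3.8]
width: -0.0005
```

Request:
{"fn": "send_rows", "kwargs": {
  "targets": [
    [0, -5, 0, 0, 0],
    [0, -20, 0, 0, 0],
    [0, -30, -30, 0, 0],
    [0, -30, -70, 0, 20],
    [-20, -30, -115, 0, 50]
  ]
}}

```text
time_s: 12.9
tcp_pos: [0.5857, 0.1992, 0.1416]
orientation: [1.0, -0.012, -0.002, -0.006]
ft_force: [-0.2, -1.0, 1.0]
width: 0.0359
```

Request:
{"fn": "send_rows", "kwargs": {
  "targets": [
    [-40, 35, 0, 0, 85],
    [-75, 75, 0, 0, 85],
    [-80, 110, 10, 0, 85],
    [-80, 115, 30, 0, 85],
    [-80, 115, 30, 0, 85]
  ]
}}

```text
time_s: 13.52
tcp_pos: [0.501, 0.0848, 0.109]
orientation: [1.0, -0.013, -0.005, -0.005]
ft_force: [-0.0, 0.8, -0.4]
width: 0.0849
```

```bash
python3 -c "
from h import *
d=snap('scene','s6.png');cv2.imwrite('pics/s6c.png',cv2.convertScaleAbs(cv2.resize(d['img'][190:350,260:420,::-1],None,fx=4,fy=4,interpolation=cv2.INTER_CUBIC)[:600],alpha=1.4))
d=snap('top','t6.png')
go((.53,.085,.015,-1.4))"
```

```text
t 13.62 tcp [0.5027 0.0868 0.1106] yaw -1.38 F [-0.7  0.6 -0.1] zax [-0.005  0.013 -1.   ] w 0.085
(0.53, 0.085, 0.015, -1.4) [27.8  2.4 95.4] turn 0.0
```

View pics/s6c.png

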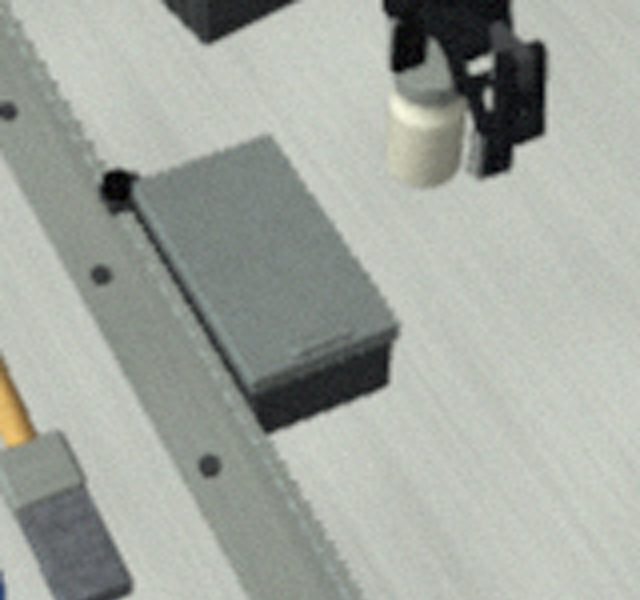

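```bash
python3 -c "
from h import *
np.set_printoptions(precision=4,suppress=True)
d=manip.get_image('scene')
L=ray(d,np.array([(254,384),(397,326),(268,136),(136,182)])/4+[260,190],.06);c=L.mean(0);print(L,c)
e=L[0]-L[3]+L[1]-L[2]; print('tin yaw',np.degrees(np.arctan2(-e[0],e[1])))
o=np.array([.6513,-.0157]);v=c[:2]-o;print('rail frame',v@[1,-.025],v@[.025,1])
go((.525,.098,.06,-1.4),(.525,.098,.015,-1.4),(.556,.098,.015,-1.4))"
```

```text
[[ 0.6561  0.1584  0.06  ]
 [ 0.5695  0.1593  0.06  ]
 [ 0.5655  0.0015  0.06  ]
 [ 0.65   -0.0009  0.06  ]] [0.6103 0.0796 0.06  ]
tin yaw -1.8157036049461144
rail frame -0.04341421401441483 0.09425432356524246
t 13.68 tcp [0.5031 0.0873 0.111 ] yaw -1.35 F [ 0.4  0.  -0.1] zax [-0.004  0.013 -1.   ] w 0.085
(0.525, 0.098, 0.06, -1.4) [ 21.8 -10.6  51. ] turn 0.1
(0.525, 0.098, 0.015, -1.4) [ 22. -10.  96.] turn 0.1
(0.556, 0.098, 0.015, -1.4) [ 53.  -10.7  95.9] turn 0.1
```

Estimated rail-frame position is (-0.043, 0.094) with a 0.4° yaw error, so close. I'll give one gentle squaring press towards the rail, then check for a gap at the stop from the top.

Request:
{"fn": "send_rows", "kwargs": {
  "targets": [
    [22, -11, 20, 0, 75],
    [22, -11, 60, 0, 75],
    [22, -11, 90, 0, 75],
    [30, -11, 96, 0, 75],
    [38, -11, 96, 0, 75]
  ]
}}

```text
time_s: 14.3
tcp_pos: [0.5425, 0.0993, 0.0158]
orientation: [1.0, -0.011, -0.001, -0.007]
ft_force: [0.3, -0.1, -0.4]
width: 0.0752
```

Request:
{"fn": "send_rows", "kwargs": {
  "targets": [
    [5, 0, 0, 0, 75],
    [9, 0, 0, 0, 75],
    [12, 0, 0, 0, 75],
    [15, 0, 0, 0, 75],
    [17, 0, 0, 0, 75]
  ]
}}

```text
time_s: 14.92
tcp_pos: [0.5553, 0.099, 0.0153]
orientation: [1.0, -0.011, -0.006, -0.006]
ft_force: [-11.6, 0.7, 9.0]
width: 0.0751
```

Blocked at 12 N, so it is flush. Backing off and clearing the view.

Request:
{"fn": "send_rows", "kwargs": {
  "targets": [
    [-10, 0, 0, 0, 75],
    [-25, 0, -10, 0, 60],
    [-35, 0, -50, 0, 30],
    [-35, -30, -95, 0, 0],
    [-35, -80, -120, 0, 0]
  ]
}}

```text
time_s: 15.55
tcp_pos: [0.5246, 0.1772, 0.1397]
orientation: [1.0, -0.014, -0.003, -0.005]
ft_force: [0.8, 0.0, 0.0]
width: 0.0053
```

Request:
{"fn": "send_rows", "kwargs": {
  "targets": [
    [0, -40, 0, 0, 0],
    [0, -80, 0, 0, 0],
    [0, -110, 0, 0, 0],
    [0, -120, 0, 0, 0],
    [0, -120, 0, 0, 0]
  ]
}}

```text
time_s: 16.18
tcp_pos: [0.5276, 0.2968, 0.1411]
orientation: [1.0, -0.013, -0.003, -0.005]
ft_force: [1.1, 0.0, -0.0]
width: -0.0
```

```bash
python3 -c "
from h import *
d=snap('top','t7.png')
cv2.imwrite('pics/t7c.png',cv2.convertScaleAbs(cv2.resize(d['img'][190:290,260:440,::-1],None,fx=4.4,fy=4.4,interpolation=cv2.INTER_CUBIC),alpha=1.5))
go((.604,.23,.02,-1.4))"
```

```text
t 16.23 tcp [0.5279 0.2956 0.1409] yaw -1.61 F [-0.4 -1.   0.5] zax [-0.006  0.009 -1.   ] w 0.000
(0.604, 0.23, 0.02, -1.4) [ 78.7  64.6 119.8] turn -0.2
```

View pics/t7c.png

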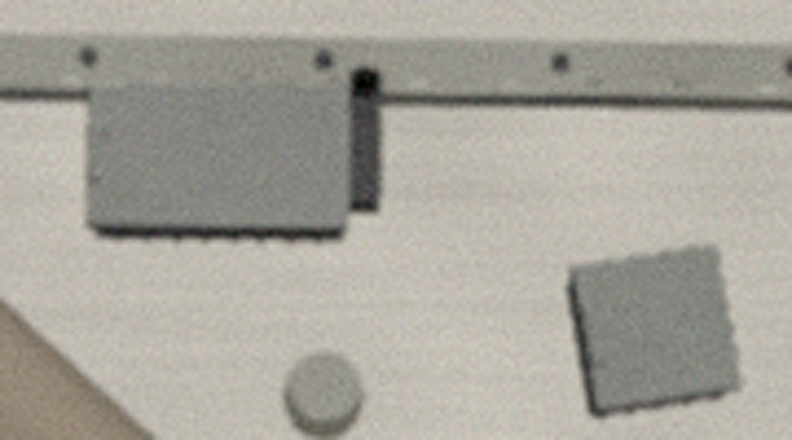

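Top view: the tin sits against the rail with its right edge at crop x≈347, next to the stop (x≈351–380). Shaker and square tin look in place. I'll measure the stop gap with an intensity profile and check the bystanders against the first picture.

```bash
python3 -c "
from h import *
np.set_printoptions(precision=4,suppress=True)
d=manip.get_image('top'); g=cv2.cvtColor(d['img'],cv2.COLOR_RGB2GRAY).astype(float)
print(np.round(g[225:236,332:352].mean(0))); print(np.round(g[215:225,332:352].mean(0)))
s=4.4; o=np.array([260,190]); L=ray(d,np.array([(88,90),(350,88),(347,226),(92,228)])/s+o,.06);print(L,L.mean(0))
S=ray(d,np.array([(351,208),(379,208)])/s+o,.035);print('stop front',S)
a=cv2.cvtColor(cv2.imread('pics/top0.png'),cv2.COLOR_BGR2GRAY)
D=cv2.absdiff(a,cv2.cvtColor(d['img'],cv2.COLOR_RGB2GRAY)); D=cv2.GaussianBlur(D,(5,5),0)
n,l,st,c=cv2.connectedComponentsWithStats((D>18).astype(np.uint8)); print([r[:5].tolist() for r in st[1:] if r[4]>15])
"
```

```text
[ 88.  89.  89.  87.  88.  89.  87.  72.  52.  47.  49.  49.  47.  56.
  85. 111. 122. 122. 122. 122.]
[ 87.  89.  86.  87.  89.  89.  90.  74.  50.  49.  47.  46.  47.  54.
  83. 112. 121. 123. 123. 120.]
[[ 0.6519  0.1549  0.06  ]
 [ 0.6515 -0.0057  0.06  ]
 [ 0.5657 -0.0027  0.06  ]
 [ 0.566   0.1521  0.06  ]] [0.6088 0.0746 0.06  ]
stop front [[ 0.5813 -0.0058  0.035 ]
 [ 0.5811 -0.0231  0.035 ]]
[[167, 196, 215, 259, 17569], [181, 209, 3, 11, 28], [306, 368, 334, 112, 11621]]
```

The dark strip is 6.9 px wide, the full width of the 20 mm stop, so no gap shows. The tin centre measures (0.6088, 0.0746) against a target of (0.6086, 0.0754). The arm is clear of everything, so I'm handing in.

```bash
python3 -c "
from h import *
go((.5,.3,.14,-1.4)); print(manip.sign_off())"
```

```text
t 16.27 tcp [0.5282 0.2951 0.1409] yaw -1.66 F [ 1.6 -0.1 -0.1] zax [-0.006  0.009 -1.   ] w 0.000
(0.5, 0.3, 0.14, -1.4) [-28.3  -4.    1.1] turn -0.3
the job is handed in; nothing more can be done
None
```

The loaf tin is flush against the rail with its end up against the left side of the stop, and I handed the job in at about 16 s; no verdict was reported. I pushed it to the rail with two open fingers, slid it along with the closed fingers on its left end, then pressed it once more towards the rail. Contact forces stayed under about 20 N at every reading.

**Position:** in the last top view the tin's centre measured (0.6088, 0.0746) m, against a target of (0.6086, 0.0754) m. No gap showed at the stop.

**Disagreement between cameras:** before the last press, the scene camera put the centre about 94 mm along from the stop. That is inside the 84–96 mm limits but about 4 mm more than the target. Its yaw was then within 0.4° of the rail.

**Other objects:**
- **Picture comparison:** comparing the first and last top views showed no change at the square tin. The arm and the tin's move account for nearly all of the change.
- **Bowl:** a tiny change showed near its rim, probably arm shadow or reflection.
- **Shaker:** it read about 1.5 px (4 mm) off between hand readings, which I put down to reading error and did not check further.

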